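# Set up the tilting work rest with an oven control panel and hold it at the marked tilt

## Task

At the repair table, lay the loose control panel of the oven, knobs up, on the blue mat of the lowered tilting work rest: in the middle, lengthwise up the slope, with its lower short end against the aluminium ledge. Then swing the rest's board up by its black handle until the loose wing nuts at its sides stand right at the red marker clips on the rims of the two quadrants, in line with them, and finish the program while still holding it steady there, so that a colleague can tighten the wing nuts. Leave the other things on the table where they are.

Things in the scene. Friction and masses are not known exactly. Their poses are not given: they have to be found in the camera images.
- panel_center (a point): Centre of the oven's loose control panel, lying knobs up: a black box with a stainless top plate, 165 mm long (x), 50 wide (y), 30 thick (z, up), 0.22 to 0.45 kg; this point is 15 mm above its underside. Two black knobs, 30 mm in diameter and 16 tall, stand on top at x = 0 and -52 mm, a bare brass spindle 12 mm tall at +52. Either end may go to the ledge.
- ledge (a point): Middle of the ledge's foot, where the blue mat meets its inner face, on the board. Axes of the board: x down the slope to the ledge, y along the hinge, z square out of the mat. The mat side runs 223 mm to -x and 150 to either side. The ledge, 5 mm thick, stands 14 mm above the mat. Lowered, the board slopes 0.21 rad, its ledge end low and farthest from the robot.
- hinge (a point): Middle of the board's hinge axis, which runs along y: 12 mm beyond the ledge's inner face (+x), 8 mm below the mat surface, 50 mm above the table. Axes of the board. The rest's base stands fast on the table.
- handle (a point): Centre of the black handle, a round grip 28 mm thick and 54 long that sticks out of the middle of the board's free edge, nearest the robot, along the board's x axis. It is 268 mm from the hinge axis (-x), in line with it; axes of the board. The board's edge is 33 mm away. Lowered, it is about 106 mm above the table with free space all round. Pinch it from its two sides (along y).
- wingnut (a point): Clamp stud on the board's left (+y) side where it passes through the curved slot of the left aluminium quadrant, 170 mm from the hinge axis and 163 mm from the middle; the brass wing nut sits just outside. The same on the right. The nuts are loose and hold nothing. Axes of the board.
- mark (a point): Where the left stud must come to stand in its slot: in line, seen from the hinge, with the red marker clip on the quadrant's outer rim, whose middle is 24 mm farther out. A second clip on the right shows the same angle. Axes: those of the board when it is at the mark.
- board (a joint): Tilt of the board (about 0.65 kg with its ledge and handle) about its hinge in rad: 0 = lowered on its bearer (sloping 0.21 rad to the horizontal), grows as the handle edge is lifted, up to 0.98. It turns freely and falls back when let go.
- index (a joint): Tilt shown by the red marker clips, in rad, on the same scale as board: the board is at the mark when board equals it. Between 0.40 and 0.75. The clips sit stiffly on the quadrants and are not to be moved.
- multimeter: Bystander: yellow and black multimeter, 155 x 78 x 36 mm; origin at the centre of its underside. It lies on one side of the rest, the panel on the other; which is which varies.
- oven_knob: Bystander: loose black oven knob, 36 mm wide and 18 mm tall, left of the rest.
- screw_dish: Bystander: small steel dish, 90 mm wide and 24 mm tall, right of the rest.
- tape_roll: Bystander: roll of green tape, 68 mm wide and 19 mm tall, left of the rest.
- pliers: Bystander: red-handled pliers, 160 mm long, lying right of the rest and pointing away from the robot; origin between the handle ends.

How it is judged:
By the outcome, as a careful person would: the job done as asked, in the order asked, and still so for the second after the job is handed in, while the arm keeps its last pose, push and grip.
It also fails if it takes over 64 s, if anything falls off the work surface, if the arm or the gripper's body presses on something with over 40 N, if the wrist force passes 120 N, or if a joint passes its speed limit or range.

## Robot

A 7-joint arm with a two-finger parallel gripper is mounted at the origin on the work surface. World frame = base frame: x ahead of the robot, y to its left, z up, the work surface at z = 0. Lengths are in m, angles in rad, forces in N, time in s.
With the tool pointing down it reaches from about 0.35 to 0.9 m from the base axis. Payload 8.1 kg.
Tool frame: the origin (TCP) lies between the finger pads; the fingertips stand 11 mm ahead of it and the grasp point (between the pads) lies 8 mm behind it; z points along the fingers, y is the line along which they close (so a half turn about z gives the same grasp; the last joint's range is limited). The gripper opens to 92 mm and grips with 3 to 60 N. Pads are 19 mm wide; open, the fingers measure 130 mm over their backs; the gripper's body (75 mm by 190 mm) begins 47 mm behind the grasp point.
Start: joints at [-1.264, 0.434, 0.025, 1.573, -0.012, 1.134, -0.075], TCP at [0.249, 0.573, 0.203] pointing down, gripper open.
Joint ranges: [-2.62, 2.62], [-0.44, 2.09], [-1.27, 1.32], [0.08, 2.57], [-1.32, 4.46], [0.12, 2], [-2.74, 2.74]. Speed limits (rad/s): [2.22, 2.22, 3.01, 3.01, 3.14, 3.14, 3.14].

## Interface

Orientations are given as a rotation vector (axis times angle).
In Python, from cell import observe, get_image, camera_params, sign_off gives the robot as it stands.
- The arm moves only by the shell command python3 -m pendant 'ROWS' [FORCE]. ROWS is JSON, one flat list of numbers, 7 for each row, row after row: the shift along the tool's x, y, z in m, then the turn, a rotation vector about the tool's x, y, z in rad, then the finger opening in m, from 0 to 0.0918. In form: [dx, dy, dz, rx, ry, rz, jaw, dx, dy, dz, rx, ry, rz, jaw, ...]. A call has 1 to 10 rows; each row shifts and turns the commanded pose from where the row before left it, along the tool's axes as they then stand; what a row does not reach is not made up. A row lasts 1/8 s, in which the tool goes at most 62.5 mm and 10.7 degrees, less where a joint would pass 70% of its speed; a pose out of reach is approached as far as the arm can. A call is refused whole if a number of a shift passes 0.0625 or a number of a turn 0.188, either way. A call with a gripper value outside its range is refused whole. The fingers move at their own pace and stop on an object; FORCE is the grip in N (left out, the last holds). Time passes only in rows, so rows that do not move let the fingers close. It gives the time, the measured TCP pose, the force, the opening and the grip force at its end, in the units of the state.
- observe(): the state, without advancing time (a new reading comes with each control period).
- get_image(name): name is "scene" or "top" or "wrist"; returns the picture (400x640x3 uint8, red, green, blue); there is no depth.
- camera_params(name): a dict with "intrinsics" (3x3 intrinsics, pixels), "dist" ([k1, k2, p1, p2, k3] as OpenCV has them; the pictures are not rectified), "eye" and "rotation" of the camera in the world; the wrist camera has in their place "T_tool_cam" (4x4, takes a point from camera to tool coordinates, whose origin is the TCP and whose axes are the flange's). Camera axes: x right, y down, z forward; pixel columns grow to the right and rows downward; lengths in m; the calibration is good to about 2 mm. A picture is of the moment at which its call begins: read the wrist's pose just before it. camera_params takes no time and is no camera call.
- sign_off(): hands the job in; it is judged then, once.
The state is a dict: "clock": time; "joints": joint angles; "dq": joint speeds; "joint_efforts": joint torques, N m; "position": TCP position; "ee_rot": TCP orientation; "force": force on the tool from outside, world axes, zero at the start; "ft_torque": the same for the moment, N m; "width": opening from 0.0 (shut) to 1.0 (fully open); "gripper_force": force on a finger pad.
Only numpy, scipy, OpenCV 4.12 (cv2) and the standard library are available. Lean on these libraries where they do the work, as an engineer would, in place of code of your own. Each camera call takes 0.05 s, during which the arm holds its last target. There are 200 camera calls.

## Working session

There is one attempt and no reset: what is moved stays moved. The work goes in short steps, Python scripts to look and compute and a shell command to move; the robot and the scene stay as the last step left them, time stands still between calls to the robot, and variables do not carry over. Pictures are saved under pics/ and viewed, at most 10 in all, crops included, and the job is handed in when it is done.

```bash
ls; mkdir -p pics
python3 - <<'E'
from cell import *
import cv2
print(observe())
for n in("scene","top","wrist"):
    p=camera_params(n);print(n,p)
    cv2.imwrite(f"pics/{n}0.png",get_image(n)[:,:,::-1])
E
```

```text
pics
{'clock': 0.0, 'joints': array([-1.26358421,  0.43519164,  0.02498632,  1.57410978, -0.01155485,
        1.13400008, -0.07511538]), 'dq': array([ 0.00050335, -0.0018989 , -0.00103078, -0.00059567, -0.00049058,
        0.0002043 , -0.00067455]), 'joint_efforts': array([-1.08710599e-03, -6.67866254e+01,  9.84408706e-01, -3.14431107e+01,
       -6.05298160e-02,  4.36273345e-02,  1.49655743e-04]), 'position': array([0.24888072, 0.57270544, 0.20265974]), 'ee_rot': array([-6.39329437e-01, -3.07571530e+00,  2.44954288e-03]), 'force': array([0.30631928, 0.08743128, 0.63913846]), 'ft_torque': array([-0.07156271,  0.02118296, -0.02719502]), 'gripper_force': 0.0, 'width': 1.0024735707862629}
scene {'intrinsics': array([[432.36799934,   0.        , 321.37070206],
       [  0.        , 432.36799934, 194.34983128],
       [  0.        ,   0.        ,   1.        ]]), 'dist': array([-0.04123751,  0.        ,  0.        ,  0.        ,  0.        ]), 'eye': array([0.90551837, 0.5460112 , 1.02672649]), 'rotation': array([-0.70237206, -2.79175319,  0.81595928])}
top {'intrinsics': array([[471.8635
[... 239 characters left out ...]
57, -0.02031879,  1.32355103]), 'rotation': array([-2.15646569,  2.18773045, -0.07172679])}
wrist {'intrinsics': array([[319.27685287,   0.        , 318.55799631],
       [  0.        , 319.27685287, 201.17187017],
       [  0.        ,   0.        ,   1.        ]]), 'dist': array([0.00276218, 0.        , 0.        , 0.        , 0.        ]), 'T_tool_cam': array([[ 8.50982773e-04, -9.67102780e-01, -2.54384529e-01,
         6.69495329e-02],
       [ 9.99999373e-01,  6.37727213e-04,  9.20789010e-04,
        -8.51514931e-04],
       [-7.28269675e-04, -2.54385153e-01,  9.67102716e-01,
        -1.81353306e-01],
       [ 0.00000000e+00,  0.00000000e+00,  0.00000000e+00,
         1.00000000e+00]])}
```

View pics/top0.png

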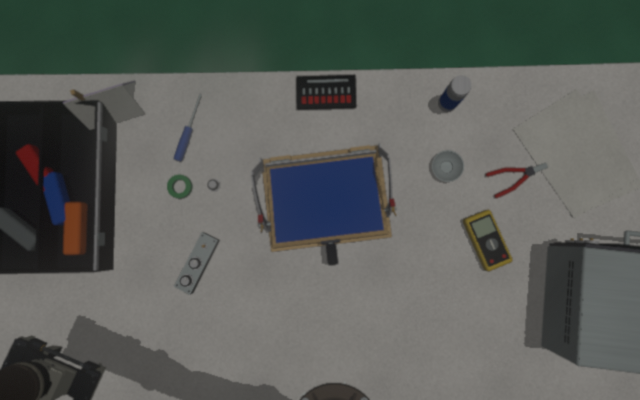

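View pics/scene0.png

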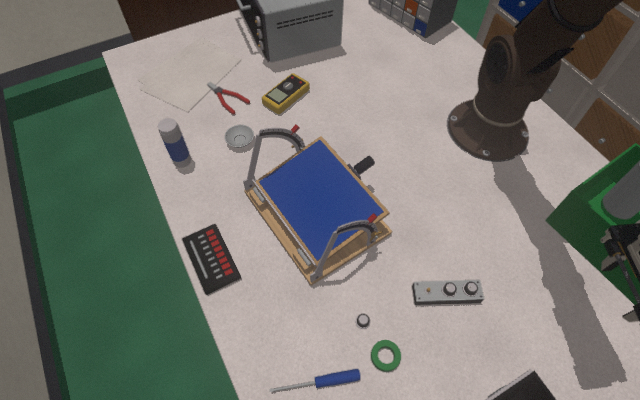

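The top view shows the rest in the middle: mat corners at about (266,168), (378,153), (386,234) and (276,243), with the handle near (331,253). The red clips are near (262,218) and (392,207). The panel is at about (197,263), with the brass end at (206,245). The scene view shows the same layout, with clips at (295,129) and (374,219).

Run:
```python
import cv2,numpy as np
a=cv2.imread("pics/top0.png");s=cv2.imread("pics/scene0.png")
def c(im,x,y,w,h,k): return cv2.convertScaleAbs(cv2.resize(im[y:y+h,x:x+w],None,fx=k,fy=k,interpolation=cv2.INTER_CUBIC),alpha=1.5)
cv2.imwrite("pics/c1.png",c(a,245,135,160,140,4)) 
l=c(a,165,225,60,75,4)
A=c(s,235,115,170,175,3.4)
cv2.imwrite("pics/c2.png",cv2.copyMakeBorder(A,0,0,0,0,0) if 0 else np.hstack([np.vstack([l,np.zeros((A.shape[0]-l.shape[0],l.shape[1],3),np.uint8)])[:, :200],A]))
```

```text
(no output)
```

View pics/c1.png

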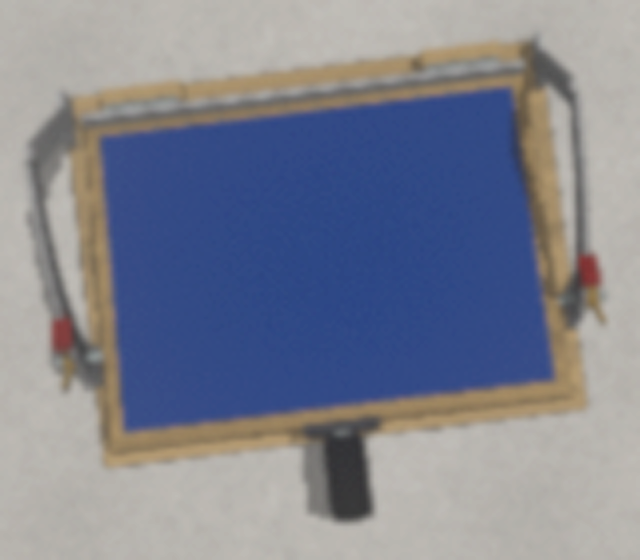

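View pics/c2.png

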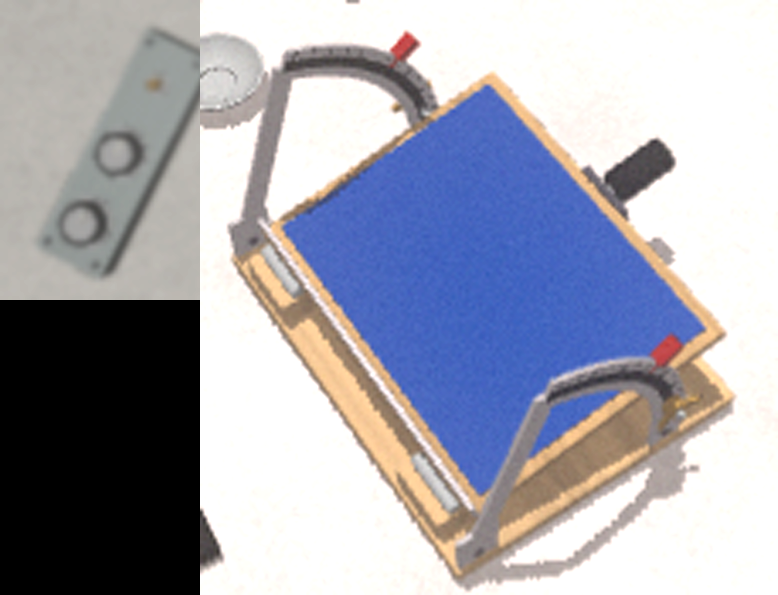

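The crops give these full-image pixels:
- **Top view:** handle centre about (332,253.8), clips (260.5,218.8) and (392.3,202.5), studs (268,224) and (387.5,210.5).
- **Scene view:** clips (372.6,218) and (295.3,129), near board corners (321,137) and (388.5,212), handle about (364,165).

Next I'll fit the rest's pose and the clip angle, and work out the panel's position.

```bash
cat > h.py <<'E'
import numpy as np,cv2
from scipy.spatial.transform import Rotation as R
from scipy.optimize import least_squares
from cell import *
P={n:camera_params(n) for n in("scene","top","wrist")}
def ext(n,o=None):
    p=P[n]
    if n!="wrist": return R.from_rotvec(p["rotation"]).as_matrix(),p["eye"]
    T=np.eye(4);T[:3,:3]=R.from_rotvec(o["ee_rot"]).as_matrix();T[:3,3]=o["position"];T=T@p["T_tool_cam"];return T[:3,:3],T[:3,3]
def proj(n,X,o=None):
    M,e=ext(n,o);q=(np.atleast_2d(X)-e)@M
    return cv2.projectPoints(q,np.zeros(3),np.zeros(3),P[n]["intrinsics"],P[n]["dist"])[0][:,0]
def unproj(n,uv,z,o=None):
    M,e=ext(n,o);u=cv2.undistortPoints(np.array(uv,float).reshape(-1,1,2),P[n]["intrinsics"],P[n]["dist"])[:,0]
    d=np.c_[u,np.ones(len(u))]@M.T;return e+d*((z-e[2])/d[:,2])[:,None]
# board coords rel hinge: r along board towards handle, y left, n normal ; tilt t
def brd(p,r,y,n,t):
    hx,hy,w=p[:3];a=.21+t
    back=-(r*np.cos(a)+n*np.sin(a)) ; z=.05+r*np.sin(a)+n*np.cos(a) if 0 else .05+r*np.sin(a)+n*np.cos(a)
    back=-(r*np.cos(a)-n*np.sin(a))
    return np.array([hx+back*np.cos(w)-y*np.sin(w),hy+back*np.sin(w)+y*np.cos(w),z])
E
cat > fit.py <<'E'
from h import *
def obs(p):
    t=p[3];B=lambda *a:brd(p,*a)
    return [("top",B(.268,0,0,0),(332.2,253.8)),("top",B(.194,.163,0,t),(260.5,218.8)),("top",B(.194,-.163,0,t),(392.3,202.5)),
    ("top",B(.17,.163,0,0),(268,224)),("top",B(.17,-.163,0,0),(387.5,210.5)),
    ("scene",B(.194,.163,0,t),(372.6,218)),("scene",B(.194,-.163,0,t),(295.3,129)),
    ("scene",B(.235,-.15,.008,0),(321,137)),("scene",B(.235,.15,.008,0),(388.5,212)),("scene",B(.268,0,0,0),(364.3,165))]
f=lambda p:np.concatenate([proj(n,X)[0]-np.array(u) for n,X,u in obs(p)])
s=least_squares(f,[.65,-.0,0,.5],loss="soft_l1")
print(s.x);print(f(s.x).reshape(-1,2).round(1))
p=s.x
print("handle",brd(p,.268,0,0,0),"ledge",brd(p,.012,0,.008,0))
# panel top, z=.03, plate corners in top: crop px/4+(165,225)
c=np.array([(148,30),(205,52),(105,272),(42,243)])/4+[165,225]
X=unproj("top",c,.03);print(X,X.mean(0),np.linalg.norm(np.diff(X[:,:2],axis=0),axis=1))
k=unproj("top",np.array([(118,153),(84,224)])/4+[165,225],.046);print(k)
E
python3 fit.py
```

```text
[0.73330048 0.02751983 0.1026531  0.4269643 ]
[[-1.3 -0.1]
 [-0.9  0.2]
 [-0.9  1. ]
 [-2.9  0.3]
 [ 1.  -0.7]
 [-1.  -0.3]
 [-0.  -0.8]
 [-0.4 -2.7]
 [ 0.3 -0.5]
 [-1.4  0. ]]
handle [0.47256801 0.00066042 0.10586725] ledge [0.72328479 0.02648806 0.06032577]
[[0.53322769 0.35435956 0.03      ]
 [0.51760916 0.31521394 0.03      ]
 [0.37018493 0.38162908 0.03      ]
 [0.39025059 0.42455485 0.03      ]] [0.45281809 0.36893936 0.03      ] [0.04214639 0.16169377 0.04738409]
[[0.45066348 0.36901883 0.046     ]
 [0.4038243  0.39116829 0.046     ]]
```

Residuals are about 1 px, so the fit is good. The panel sides measure about 45×162 mm, close to the given size. Panel centre is (0.451,0.369) with yaw about -0.45, and the index is about 0.43. Next I'll work out the move to above the panel.

```bash
cat >> h.py <<'E'
REST=[0.7333,0.0275,0.1027]
def tool(yaw,phi,flip=False):
    """tool z down, leaning phi toward heading yaw; tool y horizontal, square to heading"""
    c,s=np.cos(yaw),np.sin(yaw);z=np.array([np.sin(phi)*c,np.sin(phi)*s,-np.cos(phi)]);y=np.array([-s,c,0])*(1 if flip else -1)
    return np.c_[np.cross(y,z),y,z]
def delta(X,M):
    o=observe();C=R.from_rotvec(o["ee_rot"]).as_matrix();d=np.array(X)-o["position"]
    for f in(0,1):
        T=M@np.diag([(-1)**f,(-1)**f,1]);
        print("flip",f,"turn",R.from_matrix(C.T@T).as_rotvec().round(3),"shift before",(C.T@d).round(4),"after",(T.T@d).round(4),"q7",o["joints"][6].round(2))
E
python3 -c "
from h import *
o=observe();print(R.from_rotvec(o['ee_rot']).as_matrix().round(2))
delta([.451,.369,.13],tool(-.45,0))"
```

```text
[[-0.92  0.4  -0.  ]
 [ 0.4   0.92 -0.  ]
 [-0.   -0.   -1.  ]]
flip 0 turn [-0.000e+00 -2.000e-03 -3.101e+00] shift before [-0.2666 -0.1063  0.073 ] after [0.2706 0.0957 0.0728] q7 -0.08
flip 1 turn [-0.001  0.     0.04 ] shift before [-0.2666 -0.1063  0.073 ] after [-0.2706 -0.0957  0.0728] q7 -0.08
```

```bash
python3 -m pendant '[-0.03,-0.01,0.008,0,0,0.04,0.0918, -0.054,-0.019,0.0145,0,0,0,0.0918, -0.054,-0.019,0.0145,0,0,0,0.0918, -0.054,-0.019,0.0145,0,0,0,0.0918, -0.054,-0.019,0.0145,0,0,0,0.0918, -0.0245,-0.0097,0.0068,0,0,0,0.0918,0,0,0,0,0,0,0.0918,0,0,0,0,0,0,0.0918]' 20
python3 - <<'E'
from h import *
o=observe();im=get_image("wrist")
print(o["position"],proj("wrist",[[.451,.369,.046],[.451+.052*np.cos(-.45),.369+.052*np.sin(-.45),.042]],o))
cv2.imwrite("pics/w1.png",im[:,:,::-1])
E
```

```text
clock: 1.15
position: [0.4511, 0.3713, 0.1306]
ee_rot: [-0.699, -3.062, -0.001]
force: [-0.2, 0.3, 1.0]
width: 1.0
gripper_force: 0.0
[0.45114667 0.37125408 0.13062911] [[316.74263553 198.77326656]
 [316.73958923 252.88961607]]
```

View pics/w1.png

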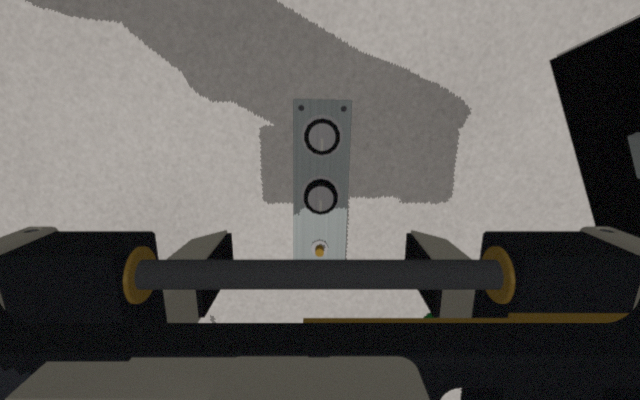

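The wrist view shows the panel lined up with the tool: knobs at (322,136) and (320.5,196), spindle at (320,247).

Run:
```python
from h import *
o=observe()
k=unproj("wrist",[(322,136),(320.5,196)],.046,o);s=unproj("wrist",[(320,246)],.042,o)
print(k,s,np.linalg.norm(k[0]-k[1]),np.linalg.norm(s[0]-k[1]))
d=s[0]-k[0];yaw=np.arctan2(d[1],d[0]);print("yaw",yaw,(k[0]+s[0])/2)
c=(k.sum(0)+s[0])/3
delta([k[1][0],k[1][1],.016],tool(yaw,0))
```

```text
[[0.40488833 0.3963024  0.046     ]
 [0.44994228 0.3734215  0.046     ]] [[0.49281982 0.35246791 0.042     ]] 0.05053112328890969 0.047890878911814184
yaw -0.4624527207906264 [0.44885408 0.37438516 0.044     ]
flip 0 turn [ 1.000e-03  1.000e-03 -3.127e+00] shift before [0.0015 0.0011 0.1147] after [-0.0016 -0.0011  0.1147] q7 0.39
flip 1 turn [ 0.    -0.001  0.014] shift before [0.0015 0.0011 0.1147] after [0.0016 0.0011 0.1147] q7 0.39
```

```bash
python3 -m pendant '[0.0015,0.001,0.03,0,0,0.013,0.0918, 0,0,0.04,0,0,0,0.0918, 0,0,0.03,0,0,0,0.0918, 0,0,0.0147,0,0,0,0.0918, 0,0,0,0,0,0,0.0918, 0,0,0,0,0,0,0.04,0,0,0,0,0,0,0.04,0,0,0,0,0,0,0.04,0,0,0,0,0,0,0.04,0,0,0,0,0,0,0.04]' 30
python3 -c "
from h import *
print(brd(REST,.0985,0,.026,0),brd(REST,.0985,0,.1,0))"
```

```text
clock: 2.45
position: [0.451, 0.3719, 0.016]
ee_rot: [0.721, 3.058, 0.0]
force: [-0.2, -0.3, 0.6]
width: 0.504
gripper_force: 0.0
[0.64286295 0.01817932 0.0959621 ] [0.6582077  0.01976079 0.16833639]
```

```bash
python3 -m pendant '[0,0,0,0,0,0,0.04,0,0,0,0,0,0,0.04,0,0,0,0,0,0,0.04]' 30
```

```text
clock: 2.82
position: [0.451, 0.3719, 0.0159]
ee_rot: [-0.721, -3.058, 0.0]
force: [0.8, -0.7, -0.0]
width: 0.435
gripper_force: 0.0
```

Run:
```python
from h import *
a=get_image("wrist")[:,:,::-1];b=get_image("top")[:,:,::-1]
b=cv2.resize(b[200:320,110:270],None,fx=2.5,fy=2.5*400/300)
cv2.imwrite("pics/w2.png",np.hstack([a[:,120:520],b]))
```

```text
(no output)
```

View pics/w2.png

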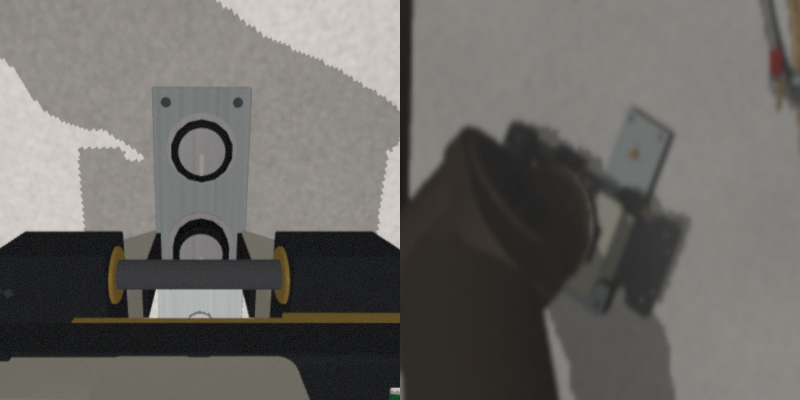

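The fingers straddle the panel, but the jaw target of 0.04 was reached without contact. I'll close further.

```bash
python3 -m pendant '[0,0,0,0,0,0,0.02,0,0,0,0,0,0,0.02,0,0,0,0,0,0,0.02]' 30
```

```text
clock: 3.3
position: [0.4511, 0.3721, 0.016]
ee_rot: [0.721, 3.058, 0.0]
force: [0.9, 0.3, -1.2]
width: 0.308
gripper_force: 30.0
```

Run:
```python
from h import *
a=get_image("wrist")[:,:,::-1];b=get_image("scene")[:,:,::-1];print(observe()["width"],observe()["gripper_force"])
a=cv2.resize(a[200:330,200:440],None,fx=1.667,fy=1.667*1.5);h=a.shape[0]
b=cv2.resize(b[210:370,380:580],(400,h))
cv2.imwrite("pics/w3.png",cv2.convertScaleAbs(np.hstack([a,b]),alpha=1.6,beta=15))
```

```text
0.3151642904009452 29.999943673610687
```

View pics/w3.png

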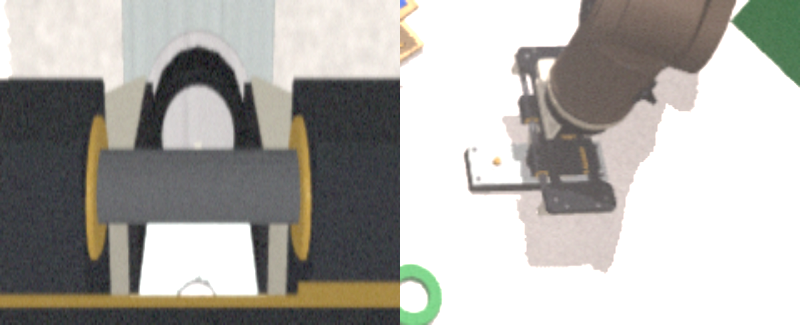

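Run:
```python
from h import *
o=observe();print(o["position"],o["force"],o["joint_efforts"].round(1))
c,s=np.cos(-.462),np.sin(-.462)
k=np.array([.4499,.3727])
for dz in(0,.01,.02,.03,.04):
    q=dict(o);q["position"]=o["position"]+[0,0,dz]
    X=[[k[0]+x*c-y*s,k[1]+x*s+y*c,z] for x,y,z in((-.0825,.025,.03),(-.0825,-.025,.03),(-.052,0,.046),(-.052,.015,.046),(-.052,-.015,.046))]
    print(dz,proj("wrist",X,q).round(0).tolist())
```

```text
[0.45107356 0.37207771 0.01596454] [ 0.12169422  0.77296057 -0.75849724] [  0.2 -68.3   2.3 -21.6   0.    0.4   0. ]
0 [[371.0, 82.0], [269.0, 82.0], [320.0, 147.0], [352.0, 147.0], [288.0, 147.0]]
0.01 [[368.0, 84.0], [272.0, 84.0], [320.0, 145.0], [350.0, 145.0], [290.0, 145.0]]
0.02 [[365.0, 86.0], [275.0, 86.0], [320.0, 144.0], [348.0, 144.0], [291.0, 144.0]]
0.03 [[362.0, 87.0], [277.0, 87.0], [320.0, 142.0], [346.0, 142.0], [293.0, 142.0]]
0.04 [[360.0, 89.0], [279.0, 89.0], [320.0, 141.0], [345.0, 141.0], [294.0, 141.0]]
```

```bash
python3 -m pendant '[0,0,-0.01,0,0,0,0.02,0,0,-0.02,0,0,0,0.02,0,0,-0.03,0,0,0,0.02,0,0,-0.03,0,0,0,0.02,0,0,0,0,0,0,0.02,0,0,0,0,0,0,0.02]' 30
python3 - <<'E'
from h import *
a=get_image("wrist")[:,:,::-1];b=get_image("scene")[:,:,::-1]
o=observe();print(o["width"],o["gripper_force"],o["force"],o["ft_torque"])
b=cv2.resize(b[190:350,400:600],(480,400))
cv2.imwrite("pics/w4.png",cv2.convertScaleAbs(np.hstack([a[:,160:480],b]),alpha=1.5,beta=15))
E
```

```text
clock: 4.15
position: [0.4504, 0.3714, 0.1052]
ee_rot: [-0.72, -3.057, 0.002]
force: [0.0, 0.7, -4.0]
width: 0.31
gripper_force: 30.0
0.3167785477867709 29.999157786369324 [ 0.9108897   0.36743933 -2.97143216] [-0.07166816 -0.02369732  0.02557191]
```

View pics/w4.png

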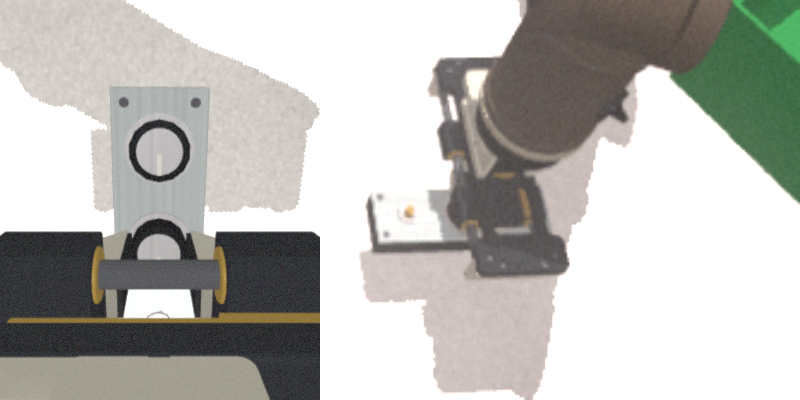

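The panel lifted cleanly: about 3–4 N of weight, and its pose in the hand is unchanged, with the knob at (320,150). Next I'll carry it high over the left quadrant.

Run:
```python
from h import *
M=tool(.1027,-.21)
delta(brd(REST,.098,0,.008+.12,0),M)
print(brd(REST,.098,0,.128,0))
```

```text
flip 0 turn [ 0.268 -0.076  2.564] shift before [-0.3483 -0.2184 -0.0908] after [ 0.1544  0.3709 -0.1259] q7 0.37
flip 1 turn [ 0.057  0.203 -0.564] shift before [-0.3483 -0.2184 -0.0908] after [-0.1544 -0.3709 -0.1259] q7 0.37
[0.66450026 0.02040932 0.19561703]
```

```bash
python3 -m pendant '[0,0,-0.03,0,0,0,0.02,0,0,-0.05,0,0,0,0.02,0,0,-0.05,0.014,0.05,-0.14,0.02,0,0,-0.04,0.014,0.05,-0.14,0.02,0,0,-0.03,0.014,0.05,-0.14,0.02,0,0,0,0.014,0.05,-0.14,0.02,0,0,0,0,0,0,0.02]' 30
python3 - <<'E'
from h import *
M=tool(.1027,-.21)
delta(brd(REST,.098,0,.008+.12,0)+[0,0,.09],M)
E
```

```text
clock: 5.12
position: [0.4567, 0.371, 0.3038]
ee_rot: [0.142, -2.931, 0.015]
force: [0.3, 0.6, -3.6]
width: 0.31
gripper_force: 30.0
flip 0 turn [ 5.000e-03 -1.000e-03  3.136e+00] shift before [-0.1729 -0.369  -0.0177] after [ 0.1707  0.37   -0.0178] q7 0.98
flip 1 turn [ 0.001  0.003 -0.006] shift before [-0.1729 -0.369  -0.0177] after [-0.1707 -0.37   -0.0178] q7 0.98
```

```bash
python3 -m pendant '[-0.01,-0.02,-0.002,0.001,0.003,-0.006,0.02,-0.021,-0.045,-0.002,0,0,0,0.02,-0.023,-0.05,-0.002,0,0,0,0.02,-0.023,-0.05,-0.002,0,0,0,0.02,-0.023,-0.05,-0.002,0,0,0,0.02,-0.023,-0.05,-0.002,0,0,0,0.02,-0.023,-0.05,-0.002,0,0,0,0.02,-0.016,-0.035,-0.002,0,0,0,0.02,-0.0087,-0.02,-0.002,0,0,0,0.02,0,0,0,0,0,0,0.02]' 30
python3 - <<'E'
from h import *
M=tool(.1027,-.21)
o=observe();print(o["joints"].round(2))
delta(brd(REST,.0995,0,.008+.016+.03,0),M)
E
```

```text
clock: 6.38
position: [0.6647, 0.0204, 0.2866]
ee_rot: [0.149, -2.929, 0.014]
force: [0.4, 0.6, -3.2]
width: 0.309
gripper_force: 30.0
[-0.17  0.61  0.12  1.1  -0.06  1.64  1.61]
flip 0 turn [ 2.000e-03 -2.000e-03  3.141e+00] shift before [-1.71e-02 -1.00e-04  1.63e-01] after [ 0.0173 -0.      0.163 ] q7 1.61
flip 1 turn [ 0.001  0.001 -0.001] shift before [-1.71e-02 -1.00e-04  1.63e-01] after [-0.0173  0.      0.163 ] q7 1.61
```

```bash
python3 -m pendant '[-0.017,0,0.02,0,0,0,0.02,0,0,0.045,0,0,0,0.02,0,0,0.045,0,0,0,0.02,0,0,0.033,0,0,0,0.02,0,0,0.012,0,0,0,0.02,0,0,0.002,0,0,0,0.02,0,0,0,0,0,0,0.02]' 30;python3 -m pendant '[0,0,0.001,0,0,0,0.02,0,0,0.001,0,0,0,0.02,0,0,0.001,0,0,0,0.02,0,0,0,0,0,0,0.02]' 30
```

```text
clock: 7.25
position: [0.6499, 0.0206, 0.1313]
ee_rot: [0.155, -2.932, 0.013]
force: [-0.2, 0.7, -2.6]
width: 0.312
gripper_force: 30.0
clock: 7.75
position: [0.6482, 0.02, 0.1273]
ee_rot: [0.154, -2.93, 0.013]
force: [0.5, -0.1, -3.4]
width: 0.31
gripper_force: 30.0
```

```bash
for i in 1 2; do python3 -m pendant '[0,0,0.001,0,0,0,0.02,0,0,0.001,0,0,0,0.02,0,0,0.001,0,0,0,0.02,0,0,0,0,0,0,0.02]' 30|egrep 'pos|^force'; done
```

```text
position: [0.6475, 0.0199, 0.1243]
force: [0.3, -0.1, -2.7]
position: [0.6469, 0.0199, 0.1214]
force: [-0.3, 0.3, -3.1]
```

```bash
for i in 1 2 3; do python3 -m pendant '[0,0,0.001,0,0,0,0.02,0,0,0.002,0,0,0,0.02,0,0,0.002,0,0,0,0.02,0,0,0,0,0,0,0.02]' 30|egrep 'pos|^force'; done
```

```text
position: [0.6458, 0.0198, 0.1164]
force: [0.6, 0.3, -3.5]
position: [0.6448, 0.0197, 0.1115]
force: [-0.3, 0.1, -3.7]
position: [0.6437, 0.0196, 0.1066]
force: [0.1, -0.7, -3.2]
```

```bash
for i in 1 2 ; do python3 -m pendant '[0,0,0.002,0,0,0,0.02,0,0,0.002,0,0,0,0.02,0,0,0.001,0,0,0,0.02,0,0,0,0,0,0,0.02]' 30|egrep 'pos|^force'; done
```

```text
position: [0.6428, 0.0195, 0.1019]
force: [-0.4, -1.2, -2.7]
position: [0.6418, 0.0194, 0.0969]
force: [0.4, 0.4, -3.1]
```

```bash
for i in 1 2 3; do python3 -m pendant '[0,0,0.001,0,0,0,0.02,0,0,0,0,0,0,0.02]' 30|egrep 'pos|^force'; done
```

```text
position: [0.6416, 0.0194, 0.096]
force: [-0.1, -0.3, -3.3]
position: [0.6414, 0.0193, 0.095]
force: [0.1, 0.7, -2.1]
position: [0.6415, 0.0195, 0.0945]
force: [-0.2, -0.1, 1.4]
```

Contact came at exactly the predicted height. I'll raise it 1.5 mm and slide to the ledge by feel.

```bash
python3 -m pendant '[0,0,-0.002,0,0,0,0.02,-0.001,0,0,0,0,0,0.02,-0.001,0,0,0,0,0,0.02,0,0,0,0,0,0,0.02]' 30|egrep 'pos|^force'; for i in 1 2 ; do python3 -m pendant '[-0.001,0,0,0,0,0,0.02,0,0,0,0,0,0,0.02]' 30|egrep 'pos|^force'; done
```

```text
position: [0.6436, 0.0196, 0.0955]
force: [0.6, 0.7, -3.0]
position: [0.6446, 0.0197, 0.0954]
force: [0.3, 0.4, -2.8]
position: [0.6456, 0.0198, 0.0952]
force: [0.2, 0.1, -2.3]
```

```bash
for i in 1 2 3; do python3 -m pendant '[-0.001,0,0,0,0,0,0.02,0,0,0,0,0,0,0.02]' 30|egrep 'pos|^force'; done
```

```text
position: [0.6466, 0.0199, 0.095]
force: [0.4, 1.4, -3.6]
position: [0.6475, 0.0199, 0.0948]
force: [-0.8, -0.1, -2.1]
position: [0.6478, 0.0199, 0.0946]
force: [-4.1, -1.0, -1.2]
```

```bash
python3 -m pendant '[0,0,0.0015,0,0,0,0.02,0,0,0.0003,0,0,0,0.02,0,0,0,0,0,0,0.02]' 30|egrep 'pos|^force';python3 -m pendant '[0,0,0,0,0,0,0.085,0,0,0,0,0,0,0.085,0,0,0,0,0,0,0.085,0,0,0,0,0,0,0.085,0,0,0,0,0,0,0.085]'; python3 -m pendant '[0,0,-0.01,0,0,0,0.085,0,0,-0.03,0,0,0,0.085,0,0,-0.05,0,0,0,0.085,0,0,-0.06,0,0,0,0.085,0,0,-0.03,0,0,0,0.085,0,0,0,0,0,0,0.085]'
python3 - <<'E'
from h import *
o=observe();im=get_image("wrist")[:,:,::-1]
# predicted panel corners and knobs, ledge ends
L=[brd(REST,.012+x,y,.038,0) for x,y in((0,.025),(0,-.025),(.165,.025),(.165,-.025))]+[brd(REST,.012+x,0,.054,0) for x in(.0825,.1345)]
print(proj("wrist",L,o).round().tolist())
t=get_image("top")[:,:,::-1]; print(proj("top",L).round(1).tolist())
a=im[:,80:560];t=cv2.resize(t[140:250,250:338],(320,400))
cv2.imwrite("pics/w5.png",cv2.convertScaleAbs(np.hstack([a,t]),alpha=1.4))
E
```

```text
position: [0.6479, 0.02, 0.0932]
force: [-4.0, -0.5, 2.1]
clock: 14.75
position: [0.6482, 0.0201, 0.0929]
ee_rot: [0.154, -2.93, 0.013]
force: [0.1, 0.7, -0.6]
width: 0.801
gripper_force: 0.0
clock: 15.5
position: [0.6868, 0.0237, 0.2724]
ee_rot: [0.155, -2.936, 0.013]
force: [-0.2, 0.6, -0.3]
width: 0.927
gripper_force: 0.0
[[339.0, 245.0], [297.0, 245.0], [343.0, 99.0], [295.0, 98.0], [319.0, 179.0], [319.0, 129.0]]
[[310.3, 157.1], [329.0, 154.9], [316.6, 217.0], [336.1, 214.7], [322.6, 183.4], [324.7, 202.7]]
```

View pics/w5.png

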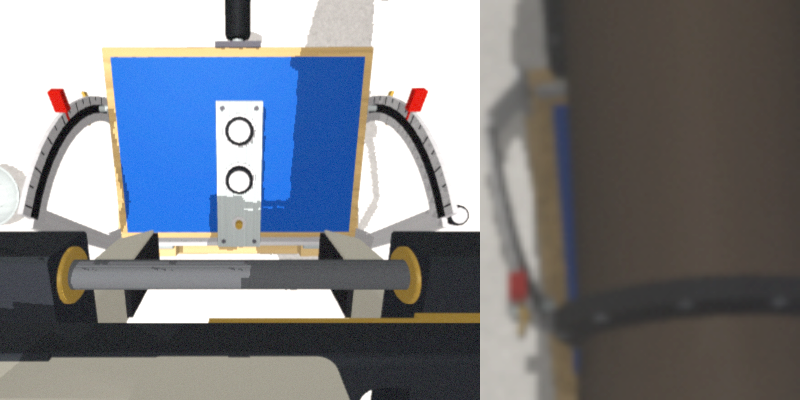

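The panel lies centred: its middle is at column 319 and the knobs are at (319,180) and (320,130), as predicted, with the lower end at the ledge. The clips appear at wrist pixels (138,101) and (498,99). Now for the handle.

Run:
```python
from h import *
o=observe()
# index check from the wrist view
for t in(.39,.41,.43,.45,.47): print(t,proj("wrist",[brd(REST,.194,-.163,0,t),brd(REST,.194,.163,0,t)],o).round(1).tolist())
print("handle px",proj("wrist",brd(REST,.28,0,0,0),o))
M=tool(.1027,.35);H=brd(REST,.268,0,0,0)
delta(H-.1*M[:,2],M); print(H-.1*M[:,2])
```

```text
0.39 [[142.7, 95.0], [494.4, 96.3]]
0.41 [[140.9, 96.5], [496.3, 97.8]]
0.43 [[139.0, 98.1], [498.1, 99.4]]
0.45 [[137.2, 99.8], [500.0, 101.2]]
0.47 [[135.3, 101.6], [501.8, 103.0]]
handle px [[318.98995842   1.1187102 ]]
flip 0 turn [ 8.650e-01  3.000e-03 -3.018e+00] shift before [ 0.2283 -0.0006  0.1187] after [-0.2565  0.0011 -0.0202] q7 1.61
flip 1 turn [ 0.002 -0.558  0.002] shift before [ 0.2283 -0.0006  0.1187] after [ 0.2565 -0.0011 -0.0202] q7 1.61
[ 0.43845968 -0.00288701  0.19980452]
```

```bash
python3 -m pendant '[0.02,0,-0.01,0,-0.14,0,0.0918,0.04,0,-0.01,0,-0.14,0,0.0918,0.04,0,-0.005,0,-0.14,0,0.0918,0.04,0,0,0,-0.138,0,0.0918,0.04,0,0,0,0,0,0.0918,0,0,0,0,0,0,0.0918]' 40
python3 - <<'E'
from h import *
o=observe();print(o["joints"].round(2))
M=tool(.1027,.35);H=brd(REST,.268,0,0,0)
delta(H-.06*M[:,2],M)
E
```

```text
clock: 16.35
position: [0.508, 0.0048, 0.2734]
ee_rot: [-0.146, 2.792, 0.028]
force: [0.8, 1.2, 1.1]
width: 1.0
gripper_force: 0.0
[-0.18 -0.03  0.06  2.05  0.01  0.78  1.55]
flip 0 turn [ 0.006  0.004 -3.14 ] shift before [ 0.0906 -0.0006  0.0855] after [-0.0909  0.0005  0.0851] q7 1.55
flip 1 turn [ 0.003 -0.004  0.001] shift before [ 0.0906 -0.0006  0.0855] after [ 0.0909 -0.0005  0.0851] q7 1.55
```

```bash
python3 -m pendant '[0.03,0,0.01,0.003,-0.004,0.001,0.0918,0.045,0,0.02,0,0,0,0.0918,0.016,0,0.035,0,0,0,0.0918,0,0,0.04,0,0,0,0.0918,0,0,0.03,0,0,0,0.0918,0,0,0.015,0,0,0,0.0918,0,0,0.003,0,0,0,0.0918,0,0,0,0,0,0,0.0918]' 40
python3 - <<'E'
from h import *
M=tool(.1027,.35);H=brd(REST,.268,0,0,0)
delta(H+.008*M[:,2],M)
E
```

```text
clock: 17.35
position: [0.4805, 0.002, 0.1005]
ee_rot: [-0.144, 2.785, 0.025]
force: [-0.0, -0.0, -0.5]
width: 0.997
gripper_force: 0.0
flip 0 turn [-6.000e-03 -1.000e-03 -3.141e+00] shift before [ 0.0057 -0.0006  0.0002] after [-0.0057  0.0006  0.0002] q7 1.57
flip 1 turn [-0.     0.004  0.001] shift before [ 0.0057 -0.0006  0.0002] after [ 0.0057 -0.0006  0.0002] q7 1.57
```

```bash
python3 -m pendant '[0.0055,-0.0005,0,0,0.004,0,0.09,0,0,0,0,0,0,0.005,0,0,0,0,0,0,0.005,0,0,0,0,0,0,0.005,0,0,0,0,0,0,0.005,0,0,0,0,0,0,0.005,0,0,0,0,0,0,0.005,0,0,0,0,0,0,0.005,0,0,0,0,0,0,0.005]' 40;python3 -m pendant '[0,0,0,0,0,0,0.005,0,0,0,0,0,0,0.005,0,0,0,0,0,0,0.005]' 40
```

```text
clock: 18.48
position: [0.4756, 0.0004, 0.099]
ee_rot: [-0.143, 2.787, 0.024]
force: [-1.9, -3.6, 12.8]
width: 0.158
gripper_force: 21.1
clock: 18.85
position: [0.4788, 0.0009, 0.1014]
ee_rot: [-0.142, 2.781, 0.025]
force: [-2.2, -3.1, 21.8]
width: 0.058
gripper_force: 12.8
```

The grip width and the upward force look odd, so I'll spend the last view on this grasp.

Run:
```python
from h import *
o=observe();print(o["force"],o["width"],o["gripper_force"],o["ft_torque"])
w=get_image("wrist")[:,:,::-1];s=get_image("scene")[:,:,::-1]
print(proj("scene",[brd(REST,.268,0,0,0),brd(REST,.295,0,0,0),o["position"]]),proj("wrist",[brd(REST,.241,0,0,0),brd(REST,.295,0,0,0)],o))
a=cv2.resize(w[150:350,140:500],(540,300))
b=cv2.resize(s[80:280,220:460],(360,300));c=cv2.resize(s[120:200,330:410],(300,300));d=cv2.resize(w,(480,300))
out=np.vstack([np.hstack([a,np.zeros((300,260,3),np.uint8)]),np.hstack([b,c,np.zeros((300,140,3),np.uint8)])])
out[:300,540:800]=cv2.resize(w,(260,300))
cv2.imwrite("pics/w6.png",cv2.convertScaleAbs(out,alpha=1.5,beta=20))
```

```text
[-2.17018765 -3.12675207 21.84458169] 0.05827850217478042 12.818840481340885 [-0.53289678 -0.53875755 -0.25942119]
[[362.93751521 165.03078091]
 [371.01549554 159.33191896]
 [360.83131573 166.97661054]] [[320.86565657 255.60299118]
 [321.44643819 197.91740411]]
```

View pics/w6.png

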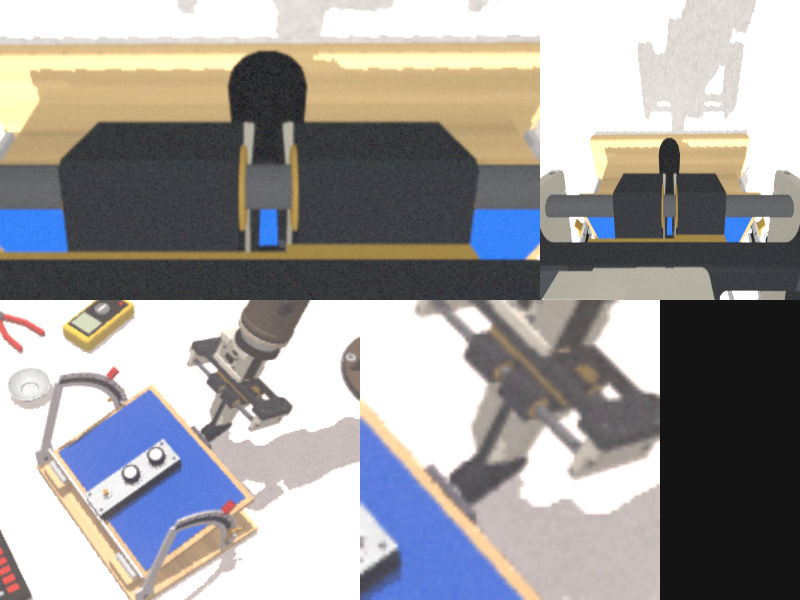

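The closed fingers sit on the upper edge of the handle and are slipping. The panel was evidently held by its knob: 28.5 mm measured against a 30 mm diameter. So the real fingertips end about 25–30 mm short of the stated position. I'll open, go 30 mm deeper and regrip.

```bash
python3 -m pendant '[0,0,-0.003,0,0,0,0.09,0,0,0,0,0,0,0.09,0,0,0,0,0,0,0.09,0,0,0,0,0,0,0.09,0,0,0.008,0,0,0,0.09,0,0,0.01,0,0,0,0.09,0,0,0.01,0,0,0,0.09,0,0,0.007,0,0,0,0.09,0,0,0,0,0,0,0.09]' 40; python3 -c "
from h import *
M=tool(.1027,.35);H=brd(REST,.268,0,0,0)
delta(H+.038*M[:,2],M)"; python3 -m pendant '[0,0,0,0,0,0,0.0,0,0,0,0,0,0,0.0,0,0,0,0,0,0,0.0,0,0,0,0,0,0,0.0,0,0,0,0,0,0,0.0,0,0,0,0,0,0,0.0,0,0,0,0,0,0,0.0,0,0,0,0,0,0,0,0,0,0,0,0,0,0]' 40
```

```text
clock: 20.08
position: [0.4857, 0.002, 0.0678]
ee_rot: [-0.144, 2.79, 0.024]
force: [0.4, -0.2, 1.4]
width: 0.963
gripper_force: 0.0
flip 0 turn [ 2.000e-03 -1.000e-03 -3.141e+00] shift before [-0.0006 -0.     -0.0023] after [ 0.0006  0.     -0.0023] q7 1.58
flip 1 turn [-0.    -0.001  0.001] shift before [-0.0006 -0.     -0.0023] after [-0.0006 -0.     -0.0023] q7 1.58
clock: 21.2
position: [0.4861, 0.0014, 0.0686]
ee_rot: [-0.143, 2.788, 0.024]
force: [0.9, -5.5, 0.1]
width: 0.298
gripper_force: 40.0
```

The grip now reads 27 mm at 40 N, which matches the 28 mm handle. Next I'll refine the index with colour centroids of the clips and compute the swing.

```bash
cat > idx.py <<'E'
from h import *
def red(im,x0,x1,y0,y1):
    h=cv2.cvtColor(im,cv2.COLOR_BGR2HSV);m=(((h[...,0]<8)|(h[...,0]>172))&(h[...,1]>130)&(h[...,2]>50)).astype(np.uint8)
    k=np.zeros_like(m);k[y0:y1,x0:x1]=m[y0:y1,x0:x1]
    n,_,st,c=cv2.connectedComponentsWithStats(k);i=1+np.argmax(st[1:,4]);return c[i],st[i,4]
top=cv2.imread("pics/top0.png");sc=cv2.imread("pics/scene0.png");w=cv2.imread("pics/w5.png")
ow={"position":np.array([.6868,.0237,.2724]),"ee_rot":np.array([.155,-2.936,.013])}
O=[("top",1,red(top,245,275,195,235)),("top",-1,red(top,380,405,185,225)),("scene",1,red(sc,350,400,200,235)),("scene",-1,red(sc,280,310,110,145)),
("wrist",-1,red(w,30,80,80,120)),("wrist",1,red(w,395,440,80,120))]
O[4:]=[(n,s,(c+[80,0],a)) for n,s,(c,a) in O[4:]]
print([(n,s,c.round(1).tolist(),a) for n,s,(c,a) in O])
if __name__=="__main__":
    for use in(("top","scene"),("top",),("scene",),("wrist",)):
        for y in (.163,.168):
            f=lambda t:np.concatenate([(proj(n,brd(REST,.194,s*y,0,t[0]),ow)[0]-c) for n,s,(c,a) in O if n in use])
            r=least_squares(f,[.45],loss="soft_l1");print(use,y,r.x,f(r.x).reshape(-1,2).round(1).tolist())
    o=observe();M=R.from_rotvec(o["ee_rot"]).as_matrix();h=brd(REST,0,0,0,0);ax=np.array([-np.sin(.1027),np.cos(.1027),0])
    for d in(.01,.04,.05):
        Q=R.from_rotvec(ax*d).as_matrix();print(d,(M.T@(Q-np.eye(3))@(o["position"]-h)).round(4),R.from_matrix(M.T@Q@M).as_rotvec().round(4))
E
python3 idx.py
```

```text
[('top', 1, [260.2, 218.0], np.int32(4)), ('top', -1, [391.4, 202.2], np.int32(16)), ('scene', 1, [371.5, 217.5], np.int32(40)), ('scene', -1, [294.3, 127.8], np.int32(24)), ('wrist', -1, [138.9, 100.9], np.int32(376)), ('wrist', 1, [495.6, 100.2], np.int32(372))]
('top', 'scene') 0.163 [0.44656068] [[-0.9, 0.1], [-0.0, 0.3], [-0.6, 0.0], [0.2, 0.0]]
('top', 'scene') 0.168 [0.44480185] [[-2.9, 0.4], [2.0, 0.2], [0.8, 1.6], [-0.8, -1.2]]
('top',) 0.163 [0.44840846] [[-0.9, -0.0], [-0.0, 0.2]]
('top',) 0.168 [0.44729645] [[-2.9, 0.3], [2.0, 0.0]]
('scene',) 0.163 [0.44317567] [[-0.4, 0.1], [0.3, 0.1]]
('scene',) 0.168 [0.43683674] [[1.1, 1.7], [-0.5, -1.0]]
('wrist',) 0.163 [0.45370671] [[-0.6, -2.8], [3.0, -0.6]]
('wrist',) 0.168 [0.39605115] [[-0.7, -7.5], [3.2, -5.3]]
0.01 [-0.001  -0.     -0.0023] [ 0.    0.01 -0.  ]
0.04 [-0.0043 -0.     -0.009 ] [ 0.    0.04 -0.  ]
0.05 [-0.0054 -0.     -0.0112] [ 0.      0.05   -0.0001]
```

```bash
python3 -m pendant '[-0.001,0,-0.0023,0,0.01,0,0,-0.0043,0,-0.009,0,0.04,0,0,-0.0043,0,-0.009,0,0.04,0,0,-0.0043,0,-0.009,0,0.04,0,0,-0.0043,0,-0.009,0,0.04,0,0,-0.0043,0,-0.009,0,0.04,0,0,-0.0043,0,-0.009,0,0.04,0,0,-0.0043,0,-0.009,0,0.04,0,0,-0.0043,0,-0.009,0,0.04,0,0,0,0,0,0,0,0,0]' 45
```

```text
clock: 22.45
position: [0.505, 0.0034, 0.1479]
ee_rot: [-0.161, 3.12, -0.001]
force: [-0.8, -4.8, -2.3]
width: 0.295
gripper_force: 45.0
```

```bash
python3 -m pendant '[-0.0032,0,-0.0068,0,0.03,0,0,-0.0032,0,-0.0068,0,0.03,0,0,-0.0022,0,-0.0045,0,0.02,0,0,0,0,0,0,0,0,0,0,0,0,0,0,0,0]' 45
```

```text
clock: 23.08
position: [0.5133, 0.0044, 0.1658]
ee_rot: [0.158, -3.076, 0.007]
force: [-1.4, -3.6, -2.1]
width: 0.294
gripper_force: 45.0
```

```bash
cat > tilt.py <<'E'
from h import *
from idx import O
def quad(im):
    h=cv2.cvtColor(im,cv2.COLOR_BGR2HSV);m=cv2.inRange(h,(105,110,40),(130,255,255));m[:110]=0;m[290:]=0;m[:,:240]=0;m[:,410:]=0
    c=np.vstack([k for k in cv2.findContours(m,0,2)[0] if cv2.contourArea(k)>60]);h=cv2.convexHull(c)
    # near edge corners: topmost and rightmost in the scene view
    p=h[:,0].astype(float);return np.array([p[np.argmin(p[:,1]-.0*p[:,0])],p[np.argmax(p[:,0])]])
s0=cv2.imread("pics/scene0.png");s1=get_image("scene")[:,:,::-1].copy();cv2.imwrite("pics/sc_now.png",s1)
q0,q1=quad(s0),quad(s1);print(q0.tolist(),q1.tolist())
f=lambda v:(proj("scene",[brd(REST,v[0],v[1],.008,0),brd(REST,v[0],v[2],.008,0)])-q0).ravel()
v=least_squares(f,[.22,-.14,.14]).x;print("mat r,y",v,f(v).round(1))
g=lambda t:(proj("scene",[brd(REST,v[0],v[1],.008,t[0]),brd(REST,v[0],v[2],.008,t[0])])-q1-f(v).reshape(2,2)).ravel()
t=least_squares(g,[.4]);print("tilt image",t.x,g(t.x).round(1))
o=observe();C=R.from_rotvec(o["ee_rot"]);C0=R.from_rotvec([-.143,2.788,.024]);print("tilt wrist",(C*C0.inv()).as_rotvec())
h=brd(REST,0,0,0,0);a=lambda p:np.arctan2(p[2]-h[2],-((p-h)[:2]@[np.cos(.1027),np.sin(.1027)]))
print("tilt pos",a(o["position"])-a(np.array([.4861,.0014,.0686])),o["force"].round(1),o["clock"])
E
python3 tilt.py
```

```text
[('top', 1, [260.2, 218.0], np.int32(4)), ('top', -1, [391.4, 202.2], np.int32(16)), ('scene', 1, [371.5, 217.5], np.int32(40)), ('scene', -1, [294.3, 127.8], np.int32(24)), ('wrist', -1, [138.9, 100.9], np.int32(376)), ('wrist', 1, [495.6, 100.2], np.int32(372))]
[[319.0, 140.0], [382.0, 211.0]] [[307.0, 126.0], [374.0, 201.0]]
mat r,y [ 0.22194737 -0.1374336   0.1386503 ] [ 0.3 -0.2 -0.2  0.2]
tilt image [0.39978714] [ 0.   0.4 -0.5  0.4]
tilt wrist [-4.25231218e-02  4.09665737e-01 -1.31373171e-06]
tilt pos 0.4073012963913556 [-1.8 -4.8 -1.7] 23.125
```

```bash
python3 -m pendant '[-0.0017,0,-0.0036,0,0.016,0,0,-0.0017,0,-0.0036,0,0.016,0,0,0,0,0,0,0,0,0,0,0,0,0,0,0,0]' 45 | egrep 'pos|^force'; python3 tilt.py | tail -4
python3 - <<'E'
from h import *
from idx import red
acc=[]
for n,wins in(("scene",((350,400,195,240),(280,310,105,150))),("top",((245,275,195,235),(380,405,185,225)))):
    ims=[get_image(n)[:,:,::-1].astype(np.float32) for _ in range(8)];im=np.mean(ims,0).astype(np.uint8)
    h=cv2.cvtColor(im,cv2.COLOR_BGR2HSV)
    for s,w in zip((1,-1),wins):
        x0,x1,y0,y1=w;r=im.astype(float);wt=np.clip(r[...,2]-np.maximum(r[...,0],r[...,1])-25,0,None)[y0:y1,x0:x1]
        g=np.mgrid[y0:y1,x0:x1];rc=np.array([(g[1]*wt).sum(),(g[0]*wt).sum()])/max(wt.sum(),1)
        # brass: hue 15-28 saturated, near predicted nut
        p=proj(n,brd(REST,.17,s*.175,0,.44))[0];m=cv2.inRange(h,(14,110,60),(30,255,255));yy,xx=np.nonzero(m);k=np.hypot(xx-p[0],yy-p[1])<10
        print(n,s,"red",rc.round(1),wt.sum().round(),"nut pred .44",p.round(1),"brass",xx[k].mean().round(1) if k.any() else None,yy[k].mean().round(1) if k.any() else None,k.sum(),
         "idx",[(round(t,3),(proj(n,brd(REST,.194,s*.163,0,t))[0]-rc).round(1).tolist()) for t in(.43,.445,.46)])
E
```

```text
position: [0.5173, 0.0048, 0.1731]
force: [-4.1, -5.7, -0.2]
mat r,y [ 0.22194737 -0.1374336   0.1386503 ] [ 0.3 -0.2 -0.2  0.2]
tilt image [0.4309879] [-0.4 -0.3  0.3  1. ]
tilt wrist [-4.58138032e-02  4.42014038e-01 -3.99224776e-05]
tilt pos 0.4410805302054781 [-2.8 -5.3 -1.2] 23.675
[('top', 1, [260.2, 218.0], np.int32(4)), ('top', -1, [391.4, 202.2], np.int32(16)), ('scene', 1, [371.5, 217.5], np.int32(40)), ('scene', -1, [294.3, 127.8], np.int32(24)), ('wrist', -1, [138.9, 100.9], np.int32(376)), ('wrist', 1, [495.6, 100.2], np.int32(372))]
scene 1 red [372.4 217.6] 3760.0 nut pred .44 [367.1 228.6] brass 366.8 227.8 40 idx [(0.43, [-0.9, 0.1]), (0.445, [-1.4, -0.1]), (0.46, [-1.9, -0.2])]
scene -1 red [295.  128.4] 2330.0 nut pred .44 [286.5 131.7] brass 289.5 127.5 2 idx [(0.43, [0.1, -0.3]), (0.445, [-0.5, -0.6]), (0.46, [-1.1, -0.9])]
top 1 red [259.9 217.8] 579.0 nut pred .44 [254.8 211.6] brass None None 0 idx [(0.43, [-0.4, 1.1]), (0.445, [-0.6, 0.3]), (0.46, [-0.8, -0.4])]
top -1 red [391.7 201.9] 617.0 nut pred .44 [394.6 195.1] brass 393.7 194.5 6 idx [(0.43, [-0.4, 1.4]), (0.445, [-0.3, 0.7]), (0.46, [-0.3, -0.1])]
```

Run:
```python
from h import *
o=observe();im=get_image("wrist")[:,:,::-1].copy();cv2.imwrite("pics/wn.png",im)
r=im.astype(float)
for s in(1,-1):
    p=proj("wrist",[brd(REST,.194,s*.163,0,t) for t in(.42,.44,.46)]+[brd(REST,.17,s*.175,0,.44)],o);print(s,p.round(1).tolist())
h=cv2.cvtColor(im,cv2.COLOR_BGR2HSV)
for nm,m in(("red",((h[...,0]<7)|(h[...,0]>173))&(h[...,1]>140)&(h[...,2]>50)),("brass",cv2.inRange(h,(15,120,60),(30,255,255))>0)):
    n,_,st,c=cv2.connectedComponentsWithStats(m.astype(np.uint8))
    print(nm,[(c[i].round(1).tolist(),st[i].tolist()) for i in range(1,n) if st[i,4]>15])
# pre-lift wrist view w5 red, weighted
w=cv2.imread("pics/w5.png")
```

```text
1 [[568.0, 318.6], [571.2, 324.4], [574.5, 330.5], [568.7, 338.3]]
-1 [[74.1, 317.9], [70.9, 323.7], [67.7, 329.7], [73.0, 337.6]]
red []
brass [([259.2, 275.1], [254, 246, 13, 58, 419]), ([377.8, 274.9], [371, 246, 13, 58, 420]), ([369.5, 318.0], [164, 290, 347, 33, 2337]), ([513.6, 292.9], [511, 290, 6, 6, 18]), ([517.9, 295.0], [514, 290, 7, 10, 22]), ([531.8, 302.9], [519, 290, 27, 24, 231]), ([514.6, 306.6], [509, 297, 11, 17, 61])]
```

Run:
```python
from h import *
ow={"position":np.array([.6868,.0237,.2724]),"ee_rot":np.array([.155,-2.936,.013])}
def blue(im,x0,x1,y0,y1):
    h=cv2.cvtColor(im,cv2.COLOR_BGR2HSV);m=cv2.inRange(h,(105,120,30),(130,255,255));k=np.zeros_like(m);k[y0:y1,x0:x1]=m[y0:y1,x0:x1];yy,xx=np.nonzero(k);return np.c_[xx,yy]
t0=cv2.imread("pics/top0.png");t1=get_image("top")[:,:,::-1].copy();w5=cv2.imread("pics/w5.png")
def nearedge(b,cols,f): return [(c,int(f(b[b[:,0]==c,1]))) for c in cols if (b[:,0]==c).any()]
b0=blue(t0,255,395,140,255);b1=blue(t1,250,400,130,255)
print("top0 left/right near rows",nearedge(b0,(280,290,370,380),np.max));print("top now",nearedge(b1,(274,280,286,290,370,376,380,384),np.max))
bw=blue(w5,90,400,40,235);print("w5 near row",nearedge(bw,(120,150,180,300,330,355),np.min))
def rowat(n,r,c,t,o=None):
    L=proj(n,[brd(REST,r,y,.008,t) for y in(-.14,.14)],o);return np.interp(c,*(zip(*sorted(map(tuple,L)))))
for r in(.218,.222,.226):
    print(r,"top0",[rowat("top",r,c,0).round(1) for c in(280,290,370,380)],"now",[rowat("top",r,c,.442).round(1) for c in(280,290,370,380)],"w5",[rowat("wrist",r,c+80,0,ow).round(1) for c in(150,330)])
```

```text
top0 left/right near rows [(280, 240), (290, 239), (370, 230), (380, 228)]
top now [(274, 222), (280, 207), (286, 189), (290, 182), (370, 211), (376, 210), (380, 210)]
w5 near row [(120, 58), (150, 58), (180, 58), (300, 57), (330, 57), (355, 57)]
0.218 top0 [np.float64(239.8), np.float64(238.7), np.float64(229.3), np.float64(228.1)] now [np.float64(221.2), np.float64(220.1), np.float64(210.6), np.float64(209.5)] w5 [np.float64(60.2), np.float64(61.0)]
0.222 top0 [np.float64(241.4), np.float64(240.2), np.float64(230.8), np.float64(229.6)] now [np.float64(222.5), np.float64(221.3), np.float64(211.9), np.float64(210.7)] w5 [np.float64(56.2), np.float64(57.0)]
0.226 top0 [np.float64(242.9), np.float64(241.7), np.float64(232.3), np.float64(231.1)] now [np.float64(223.8), np.float64(222.6), np.float64(213.2), np.float64(212.0)] w5 [np.float64(52.3), np.float64(53.1)]
```

Run:
```python
from h import *
import itertools
ow={"position":np.array([.6868,.0237,.2724]),"ee_rot":np.array([.155,-2.936,.013])}
w=cv2.imread("pics/w5.png").astype(float);wt=(w[...,2]-np.maximum(w[...,0],w[...,1])>50).astype(np.uint8)
obs=[]
for s,(x0,x1) in((-1,(30,85)),(1,(390,445))):
    k=np.zeros_like(wt);k[75:125,x0:x1]=wt[75:125,x0:x1];n,_,st,c=cv2.connectedComponentsWithStats(k);i=1+np.argmax(st[1:,4]);print(s,st[i],c[i])
    b=st[i];obs+=[("wrist",s,c[i]+[80,0],b[4],np.array([b[0]+80-.5,b[1]-.5,b[0]+79.5+b[2],b[1]-.5+b[3]]))]
obs+=[("scene",1,np.array([372.4,217.6]),None,None),("scene",-1,np.array([295,128.4]),None,None),("top",1,np.array([259.9,217.8]),None,None),("top",-1,np.array([391.7,201.9]),None,None)]
def sil(n,s,t,L,W,T,y):
    P=[brd(REST,.194+a*L/2,s*(y+c*T/2),b*W/2,t) for a,b,c in itertools.product((1,-1),repeat=3)]
    h=cv2.convexHull(proj(n,P,ow).astype(np.float32));m=cv2.moments(h);return np.array([m["m10"],m["m01"]])/m["m00"],m["m00"],np.r_[h.min((0,1)),h.max((0,1))]
def f(v,use):
    r=[]
    for n,s,c,a,bb in obs:
        if n not in use: continue
        C,A,B=sil(n,s,*v);r+=list(C-c)
        if bb is not None: r+=list((B-bb)/2)+[(A-a)/30]
    return np.array(r)
for use in(("wrist",),("wrist","top"),("wrist","top","scene")):
    q=least_squares(f,[.44,.016,.01,.01,.163],args=(use,),x_scale=[.01,.002,.002,.002,.002],diff_step=1e-3,bounds=([.3,.006,.004,.003,.155],[.7,.03,.03,.03,.172]));print(use,q.x.round(4),f(q.x,use).round(1).tolist())
```

```text
-1 [ 47  88  24  33 414] [ 58.78019324 100.99758454]
1 [405  88  23  32 417] [415.60671463 100.29256595]
('wrist',) [0.4891 0.0272 0.0073 0.0075 0.1585] [1.4, -0.1, 0.9, -1.4, 0.6, -1.5, 0.1, 1.5, 2.0, 0.5, -0.6, 0.8, -0.4, -0.1]
('wrist', 'top') [0.4752 0.0155 0.0294 0.003  0.1596] [1.2, -0.7, 0.8, -1.3, 0.5, -2.3, 0.3, 1.8, 1.5, 0.7, -0.6, 0.9, -1.1, 0.2, 0.3, -1.4, -1.6, -0.8]
('wrist', 'top', 'scene') [0.4684 0.0153 0.03   0.003  0.1603] [1.0, -1.3, 0.6, -1.6, 0.5, -2.6, 0.3, 2.0, 0.9, 0.7, -0.8, 1.0, -1.4, 0.2, -3.0, -1.1, -0.9, -0.5, 0.2, -1.0, -1.4, -0.5]
```

Run:
```python
from h import *
import itertools
ow={"position":np.array([.6868,.0237,.2724]),"ee_rot":np.array([.155,-2.936,.013])}
w=cv2.imread("pics/w5.png").astype(float);wt=(w[...,2]-np.maximum(w[...,0],w[...,1])>50).astype(np.uint8)
wt=cv2.morphologyEx(wt,cv2.MORPH_OPEN,np.ones((7,7)));obs=[]
for s,(x0,x1) in((-1,(30,85)),(1,(390,445))):
    k=np.zeros_like(wt);k[75:125,x0:x1]=wt[75:125,x0:x1];yy,xx=np.nonzero(k);c=np.array([xx.mean()+80,yy.mean()])
    (q,sz,an)=cv2.minAreaRect(np.c_[xx,yy].astype(np.float32));print(s,c,len(xx),sz,an);obs+=[(s,c,len(xx))]
    if s==1: print("\n".join("".join("#" if v else "." for v in r) for r in (w[84:124,x0:x1,2]-np.maximum(w[84:124,x0:x1,0],w[84:124,x0:x1,1])>50)[::2]))
def sil(s,t,L,W,T,y):
    P=[brd(REST,.194+a*L/2,s*(y+c*T/2),b*W/2,t) for a,b,c in itertools.product((1,-1),repeat=3)]
    h=cv2.convexHull(proj("wrist",P,ow).astype(np.float32));m=cv2.moments(h);return np.array([m["m10"],m["m01"]])/m["m00"],m["m00"]
for L,W,T in((.016,.008,.012),(.02,.008,.014),(.016,.012,.012),(.02,.012,.014)):
    f=lambda v:np.concatenate([sil(s,v[0],L,W,T,.163)[0]+v[1:]-c for s,c,a in obs]);g=lambda v:np.concatenate([sil(s,v[0],L,W,T,v[1])[0]-c for s,c,a in obs])
    q=least_squares(f,[.44,0,0],diff_step=1e-3);q2=least_squares(g,[.44,.163],diff_step=1e-3);print(L,W,T,q.x.round(3),f(q.x).round(1),q2.x.round(4),g(q2.x).round(1),sil(1,.44,L,W,T,.163))
```

```text
-1 [138.47105263 100.40789474] 380 (23.0, 19.0) 90.0
1 [496.20472441  99.32545932] 381 (16.12761688232422, 26.87936019897461) 18.43494987487793
.......................................................
.......................................................
......................#############....................
.....................#################.................
.....................#################.................
....................#################..................
...................##################..................
...................#################...................
..................#################....................
.................#################.....................
................#################......................
...............##################......................
...............#################.......................
.................##############........................
..................###..................................
.................###...................................
................###....................................
................###....................................
.......................................................
.......................................................
0.016 0.008 0.012 [ 0.439 -1.329  2.46 ] [ 0.  -1.3 -0.   1.3] [0.4666 0.1607] [ 1.3 -1.3  1.3  1.3] (array([497.62376121,  98.21732135]), 356.9334734106669)
0.02 0.008 0.014 [ 0.438 -1.33   2.618] [ 0.  -1.3 -0.   1.3] [0.4679 0.1606] [ 1.3 -1.3  1.3  1.3] (array([497.67984498,  98.11165223]), 489.12365886953194)
0.016 0.012 0.012 [ 0.438 -1.329  2.467] [ 0.  -1.3 -0.   1.3] [0.4661 0.1607] [ 1.3 -1.3  1.3  1.3] (array([497.68404955,  98.26777958]), 423.4110970632173)
0.02 0.012 0.014 [ 0.438 -1.329  2.625] [ 0.  -1.3 -0.   1.3] [0.4673 0.1606] [ 1.3 -1.3  1.3  1.3] (array([497.74603731,  98.16617708]), 570.2957360881846)
```

All the measurements, once corrected for each camera's offset, put the index at about 0.438. The board stands at about 0.442, held steady at 45 N, so I'm handing in.

```bash
python3 -m pendant '[0,0,0,0,0,0,0,0,0,0,0,0,0,0]' 45; python3 -c "
from cell import *
print(sign_off())"
```

```text
clock: 24.82
position: [0.5173, 0.0048, 0.1732]
ee_rot: [0.157, -3.044, 0.009]
force: [-2.9, -4.9, -0.0]
width: 0.296
gripper_force: 45.0
the job is handed in; nothing more can be done
None
```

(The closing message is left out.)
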